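# Set up a beam-bending test

## Task

Set up the bending test on the slotted steel plate: stand the square support with the sharp ridge on the dark square seat at the robot's left and the round support with the roller on the seat at the right, ridge and roller square to the line joining the seats. Then lay the flat aluminium bar centrally across the ridge and the roller, sticking out past both, and last stand the larger brass weight on the bar directly above the upright probe, letting go of everything. Do not bump the probe, and leave the small brass weight where it is.

Things in the scene. Friction and masses are not known exactly. Their poses are not given: they have to be found in the camera images.
- plate: Fixed slotted steel base plate, 110 (x) x 250 (y) x 20 mm high, lying on the bench. Origin at the centre of its underside. Its x axis points roughly away from the robot (turned by up to 0.3 rad), its y axis runs along the dark slot, roughly to the robot's left; seats and probe stand on its top along this slot.
- seat_left: Dark square steel seat with a thin pale cross on it, 60 x 60 x 4 mm, fixed on the plate's top at the robot's left (+y) end, 65 to 85 mm from the plate's centre, square to the plate. Origin at the centre of its underside, so its top is 4 mm above the origin.
- seat_right: The same dark seat at the robot's right (-y) end of the plate. Origin at the centre of its underside, top 4 mm above it.
- probe: Upright displacement probe fixed on the plate between the seats, on the slot line, within 12 mm of the plate's centre along it: aluminium stem 20 mm diameter, 27 mm high, with a brass tip, 35 mm high in all. Origin at the centre of its underside, on the plate's top. It stays 14 mm clear under the bar.
- wedge: Loose square support of steel, about 0.5 kg: block 50 (x) x 44 (y) x 30 mm high carrying a sharp triangular ridge, 36 mm long, along its x axis; ridge crest 45 mm above the underside. Origin at the centre of the underside. Stands upright at the start. It can be gripped by the block across x (50 mm), under the ridge ends.
- roller: Loose round support of steel, about 0.45 kg: disc-shaped block 50 mm diameter, 30 mm high, carrying a fixed (not turning) roller of 16 mm diameter, 36 mm long, along its x axis; top of the roller 45 mm above the underside. Origin at the centre of the underside. Stands upright at the start. It can be gripped by the block across x (50 mm).
- beam: Loose flat aluminium bar, 32 (x) x 230 (y) x 12 mm thick, about 0.24 kg, lying flat on the bench. Origin at the centre of its underside, y along its length.
- weight: The larger loose brass weight, about 0.58 kg: cylinder 48 mm diameter, 36 mm high, with a plain round knob of 22 mm diameter on top reaching 62 mm above the underside. Origin at the centre of the underside. Stands upright.
- small_weight: The smaller loose brass weight, to be left alone: 32 mm diameter, 22 mm high, with a knob of 16 mm diameter reaching 42 mm. Origin at the centre of the underside.
There are look-alikes about, which are no part of the job. What is shaped like the roller but green is not meant. Leave any purple look-alike of the weight alone.

How it is judged:
On the way, in this order (a step that is already met when the one before it is completed fails the run):
1. the ridge support stands released on the left seat and the roller support on the right seat (horizontal distance between wedge and seat_left below 0.012 m and z of wedge in the frame of seat_left between 0.001 and 0.008 m and angle between each of wedge, roller's own z axis and vertical below 0.06 rad and angle between the x axis of each of wedge, roller and the x axis of plate, either way round below 0.2 rad and linear speed of each of wedge, roller below 0.03 m/s and horizontal distance between roller and seat_right below 0.012 m and z of roller in the frame of seat_right between 0.001 and 0.008 m and contact force between the fingers and wedge below 0.1 N and contact force between the fingers and roller below 0.1 N), for 0.2 s.
2. the bar lies released across ridge and roller, past both (horizontal distance between wedge and seat_left below 0.012 m and z of wedge in the frame of seat_left between 0.001 and 0.008 m and angle between each of wedge, roller's own z axis and vertical below 0.06 rad and angle between the x axis of each of wedge, roller and the x axis of plate, either way round below 0.2 rad and linear speed of each of wedge, roller, beam below 0.03 m/s and horizontal distance between roller and seat_right below 0.012 m and z of roller in the frame of seat_right between 0.001 and 0.008 m and z of beam in the frame of plate between 0.065 and 0.073 m and angle between beam's own z axis and vertical below 0.05 rad and y of wedge in the frame of beam between -0.105 and 0.105 m and x of wedge in the frame of beam between -0.015 and 0.015 m and y of roller in the frame of beam between -0.105 and 0.105 m and x of roller in the frame of beam between -0.015 and 0.015 m and contact force between the fingers and beam below 0.1 N), for 0.2 s.
3. the larger weight stands released on the bar above the probe (horizontal distance between wedge and seat_left below 0.012 m and z of wedge in the frame of seat_left between 0.001 and 0.008 m and angle between each of wedge, roller, weight's own z axis and vertical below 0.06 rad and angle between the x axis of each of wedge, roller and the x axis of plate, either way round below 0.2 rad and linear speed of each of wedge, roller, beam, weight below 0.03 m/s and horizontal distance between roller and seat_right below 0.012 m and z of roller in the frame of seat_right between 0.001 and 0.008 m and z of beam in the frame of plate between 0.065 and 0.073 m and angle between beam's own z axis and vertical below 0.05 rad and y of wedge in the frame of beam between -0.105 and 0.105 m and x of wedge in the frame of beam between -0.015 and 0.015 m and y of roller in the frame of beam between -0.105 and 0.105 m and x of roller in the frame of beam between -0.015 and 0.015 m and horizontal distance between weight and probe below 0.012 m and z of weight in the frame of beam between 0.008 and 0.016 m and contact force between the fingers and weight below 0.1 N), for 0.2 s.
At the end, for the whole second after the job is handed in: Supports upright within 12 mm of seat centres, turned within 0.2 rad. Bar level on both: supports within 15 mm of its centre line, 10 mm in from its ends. Big weight upright on it within 12 mm of the probe's axis. Small weight within 20 mm of its start. All released, at rest (all of step 3 and distance of small_weight from where it was at the start of the episode below 0.02 m and contact force between the fingers and wedge below 0.1 N and contact force between the fingers and roller below 0.1 N and contact force between the fingers and beam below 0.1 N and contact force between the fingers and small_weight below 0.1 N); the robot touches nothing.
It fails at once if the probe is bumped (more than 2 N) (contact force between anything else and probe above 2 N).
It fails at once if the small weight is moved more than 20 mm (distance of small_weight from where it was at the start of the episode above 0.02 m).
It also fails if it takes over 109 s, if anything falls off the work surface, if the arm or the gripper's body presses on something with over 40 N, if the wrist force passes 120 N, or if a joint passes its speed limit or range.

## Robot

A 7-joint arm with a two-finger parallel gripper is mounted at the origin on the work surface. World frame = base frame: x ahead of the robot, y to its left, z up, the work surface at z = 0. Lengths are in m, angles in rad, forces in N, time in s.
With the tool pointing down it reaches from about 0.4 to 0.85 m from the base axis. Payload 10.4 kg.
Tool frame: the origin (TCP) lies on the centre line of the jaws, within the pads' length; the fingertips stand 17 mm ahead of it and the grasp point (between the pads) lies 2 mm behind it (manip.tcp_to_tips is the distance from the TCP to the fingertips, in m); z points along the fingers, x is the direction in which the jaws open and shut, and the axes are right-handed (so a half turn about z gives the same grasp; the last joint's range is limited). The gripper opens to 85 mm and grips with 20 to 120 N. Pads are 22 mm wide; open, the fingers measure 114 mm over their backs; the gripper's body (76 mm by 85 mm) begins 54 mm behind the grasp point. The pads swing forward as they close: fully open they stand 13 mm farther back than shut.
Start: joints at [1.312, 0.332, -0.065, 1.46, 0.022, 1.35, -0.088], TCP at [0.146, -0.608, 0.248] pointing down, gripper open.
Joint ranges: [-2.6, 2.6], [-0.5, 2.12], [-1.47, 1.34], [0.16, 2.42], [-1.27, 4.41], [0.06, 2.06], [-2.6, 2.6]. Speed limits (rad/s): [2.22, 2.22, 2.79, 2.79, 3.14, 3.14, 3.14].

## Interface

Orientations are given as a unit quaternion [x, y, z, w].
In Python, from workcell import manip gives the robot as it stands.
- The arm moves only by the shell command python3 -m pendant 'ROWS' [FORCE]. ROWS is JSON, a list of rows, each a list of 3 entries, a list of its own where there are three numbers: the shift along the world's x, y, z in cm, then the turn, a rotation vector about the world's x, y, z in degrees, then the closure in counts, from 0 (fully open) to 255 (shut). A call has 1 to 12 rows; each row shifts and turns the pose as measured when the row begins; what a row does not reach is not made up. A row lasts 1/8 s, in which the tool goes at most 62.5 mm and 10.7 degrees, less where a joint would pass 70% of its speed; a pose out of reach is approached as far as the arm can. A call is refused whole if a number of a shift passes 6.25 or a number of a turn 10.7, either way. A call with a gripper value outside its range is refused whole. The fingers move at their own pace and stop on an object; FORCE is the grip in N (left out, the last holds). Time passes only in rows, so rows that do not move let the fingers close. It gives the time, the measured TCP pose, the force and the opening at its end, in the units of the state.
- manip.get_obs(): the state, without advancing time (a new reading comes with each control period).
- manip.camera(name): name is "scene" or "top" or "wrist"; returns a dict with "pixels" (480x640x3 uint8, red, green, blue), "range_z" (480x640 float32, m along the optical axis (not along the pixel's ray), 0 where there is no reading), "K" (3x3 intrinsics, pixels), "dist" ([k1, k2, p1, p2, k3] as OpenCV has them; the pictures are not rectified), "origin" and "rotation" of the camera in the world; the wrist camera has in their place "hand_eye" (4x4, takes a point from camera to tool coordinates, whose origin is the TCP and whose axes are the tool frame's). Camera axes: x right, y down, z forward; pixel columns grow to the right and rows downward; lengths in m; the calibration is good to about 2 mm. A picture is of the moment at which its call begins: read the wrist's pose just before it.
- manip.hand_in(): hands the job in, once; it reports no verdict.
The state is a dict: "clock": time; "joint_pos": joint angles; "joint_velocities": joint speeds; "tau": joint torques, N m; "position": TCP position; "ee_rot": TCP orientation; "ft_force": force on the tool from outside, world axes, zero at the start; "torque": the same for the moment, N m; "grip_width": opening from 0.0 (shut) to 1.0 (fully open).
Only numpy, scipy, OpenCV 4.12 (cv2) and the standard library are available. Lean on these libraries where they do the work, as an engineer would, in place of code of your own. Each camera call takes 0.05 s, during which the arm holds its last target.

## Working session

There is one attempt and no reset: what is moved stays moved. The work goes in short steps, Python scripts to look and compute and a shell command to move; the robot and the scene stay as the last step left them, time stands still between calls to the robot, and variables do not carry over. Pictures are saved under pics/ and viewed, and the job is handed in when it is done.

```bash
ls; mkdir -p pics; cat > h.py <<'E'
import numpy as np, cv2
from workcell import manip
from scipy.spatial.transform import Rotation as R
E
python3 - <<'E'
from h import *
o=manip.get_obs();print(o)
for n in ["scene","top"]:
    c=manip.camera(n); np.savez(f"pics/{n}0.npz",**c)
    cv2.imwrite(f"pics/{n}0.png",c["pixels"][:,:,::-1]); print(n,c["K"],c["dist"],c["origin"],c["rotation"])
E
```

```text
pics
{'clock': 0.0, 'joint_pos': array([ 1.31241193,  0.33286489, -0.06465541,  1.46094862,  0.02159116,
        1.34991407, -0.08847875]), 'joint_velocities': array([ 0.00110078,  0.00043407,  0.00228272, -0.00109748,  0.00060267,
       -0.00093993, -0.00171953]), 'tau': array([ 2.30730411e-04, -6.25450659e+01,  4.89525776e-02, -3.91596866e+01,
        1.61075051e-02,  1.00457633e-02, -3.64516302e-05]), 'position': array([ 0.14589196, -0.60736496,  0.24751668]), 'ee_rot': array([ 7.85367260e-01, -6.19029683e-01, -5.87650410e-04, -4.16124494e-04]), 'ft_force': array([-1.12704815,  0.44644512,  0.03262015]), 'torque': array([-0.01027072,  0.00432182, -0.03535703]), 'grip_width': 1.0030780491299198}
scene [[517.71555239   0.         319.03091062]
 [  0.         517.71555239 246.29394833]
 [  0.           0.           1.        ]] [-0.09735215  0.          0.          0.          0.        ] [ 1.31548069 -0.44160295  0.62495405] [ 0.76438392  0.44763523 -0.24285532 -0.39542536]
top [[459.21339026   0.         312.64067228]
 [  0.         459.21339026 230.79319967]
 [  0.           0.           1.        ]] [0.02570768 0.         0.         0.         0.        ] [ 0.43318827 -0.02586196  1.08906434] [ 0.7131557  -0.69879334  0.04262915 -0.03577116]
```

View pics/scene0.png

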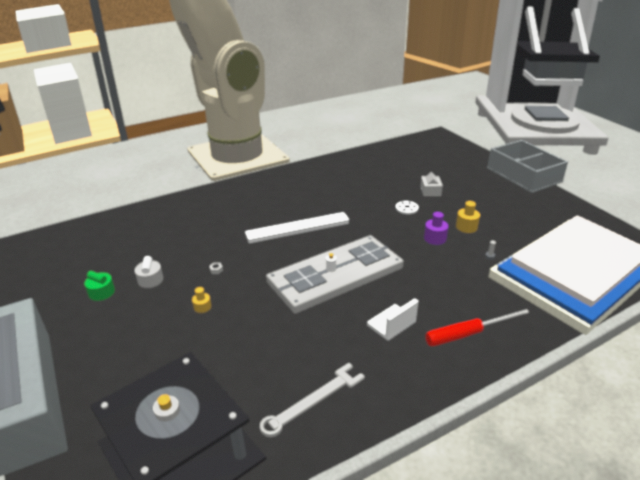

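View pics/top0.png

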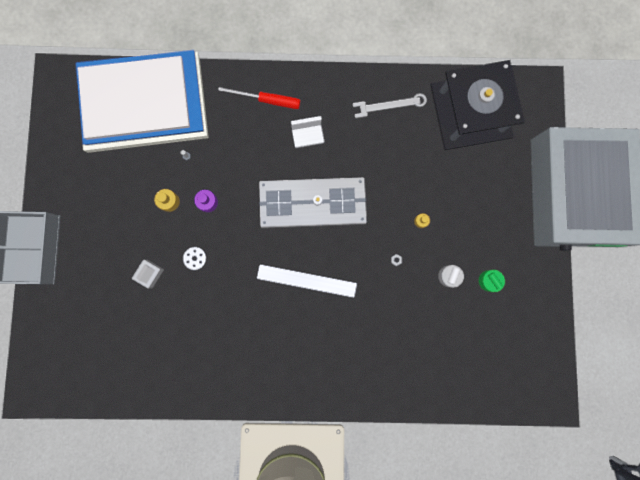

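Scene view: plate around (335,270), aluminium bar (297,227), wedge (431,184), brass weights at (468,217) large and (201,299) small, purple look-alike (436,228), grey roller (148,272) and green look-alike (99,285). Top view: wedge (147,273), roller candidates grey (452,276) and green (493,281), weights large brass (167,200), purple (205,200), small brass (423,220), plate (313,202), bar (307,281).

Next I'll confirm the candidates in an enlarged crop and take first measurements.

```bash
cat >> h.py <<'E'
def cam(n):
    if n=="wrist":
        o=manip.get_obs(); c=manip.camera(n)
        T=np.eye(4); T[:3,:3]=R.from_quat(o["ee_rot"]).as_matrix(); T[:3,3]=o["position"]
        T=T@np.array(c["hand_eye"]); c["Rm"]=T[:3,:3]; c["o"]=T[:3,3]
    else:
        c=manip.camera(n)
        c["Rm"]=R.from_quat(c["rotation"]).as_matrix() if np.size(c["rotation"])==4 else np.array(c["rotation"]); c["o"]=np.array(c["origin"])
    c["K"]=np.array(c["K"]);c["dist"]=np.array(c["dist"])
    return c
def save(c,n): cv2.imwrite(n,c["pixels"][:,:,::-1])
def rays(c,uv):
    p=cv2.undistortPoints(np.float64(uv).reshape(-1,1,2),c["K"],c["dist"]).reshape(-1,2)
    return np.c_[p,np.ones(len(p))]@c["Rm"].T
def onz(c,uv,z):
    d=rays(c,uv); return c["o"]+d*((z-c["o"][2])/d[:,2])[:,None]
def cloud(c):
    v,u=np.mgrid[:480,:640]; uv=np.c_[u.ravel(),v.ravel()]
    return (c["o"]+rays(c,uv)*c["range_z"].reshape(-1,1)).reshape(480,640,3)
def tri(c1,uv1,c2,uv2):
    d1=rays(c1,[uv1])[0];d2=rays(c2,[uv2])[0]
    A=np.c_[d1,-d2]; s=np.linalg.lstsq(A,c2["o"]-c1["o"],rcond=None)[0]
    a=c1["o"]+s[0]*d1;b=c2["o"]+s[1]*d2
    return (a+b)/2,np.linalg.norm(a-b)
def project(c,P):
    q=(np.atleast_2d(P)-c["o"])@c["Rm"]
    return cv2.projectPoints(q,np.zeros(3),np.zeros(3),c["K"],c["dist"])[0].reshape(-1,2)
E
python3 - <<'E'
from h import *
c=cam("top"); P=cloud(c)
for nm,(u,v) in dict(wedge=(147,273),roller=(452,276),green=(493,281),weight=(167,200),purple=(205,200),small=(423,220),plate=(270,185),seatL=(279,203),seatR=(342,201),probe=(317,200),beam=(307,281),bench=(310,330),nut=(396,260),L=(307,132),washer=(194,258)).items():
    print(nm,P[v,u].round(4))
im=c["pixels"][:,:,::-1]
a=cv2.resize(im[170:310,110:230],None,fx=3,fy=3,interpolation=2)
b=cv2.resize(im[170:310,400:520],None,fx=3,fy=3,interpolation=2)
cv2.imwrite("pics/crop1.png",np.hstack([a,b]))
E
```

```text
wedge [0.4464 0.3359 0.0442]
roller [ 0.4532 -0.3521  0.0461]
green [ 0.444  -0.4476  0.0377]
weight [0.6131 0.2992 0.0479]
purple [0.6128 0.21   0.0608]
small [ 0.58   -0.288   0.0439]
plate [0.6591 0.0679 0.0203]
seatL [0.6158 0.0452 0.0244]
seatR [ 0.6239 -0.1027  0.024 ]
probe [ 0.6197 -0.0433  0.0535]
beam [ 0.4353 -0.0243  0.0142]
bench [ 0.3221 -0.0337 -0.0009]
nut [ 0.4884 -0.2319  0.0128]
L [ 0.7943 -0.0167  0.0079]
washer [0.4839 0.2419 0.0063]
```

View pics/crop1.png

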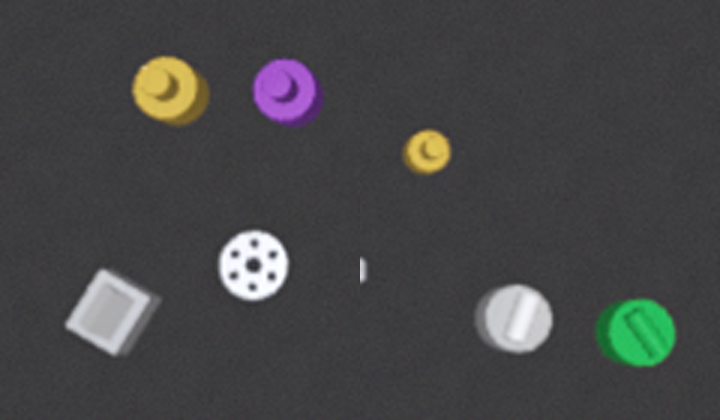

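Crop: large brass (55,30)·top(167,200) fits the 48 mm brass weight; purple at (205,200) is the look-alike, small brass (423,220) is to be left. Grey disc with a fixed roller at (452,276) is the roller; green (493,281) is the look-alike. The square grey block at (147,273) is the wedge, the only one of its kind. Now I move above the roller and look with the wrist camera.

```bash
python3 -m pendant '[[[4,3.5,0],[0,0,0],0],[[4,3.5,0],[0,0,0],0],[[4,3.5,0],[0,0,0],0],[[4,3.5,0],[0,0,0],0],[[4,3.5,0],[0,0,0],0],[[0,0,0],[0,0,0],0]]' 60
python3 - <<'E'
from h import *
c=cam("wrist"); print(c["hand_eye"],c["K"],c["dist"],c["o"]); save(c,"pics/w1.png")
print(R.from_quat(manip.get_obs()["ee_rot"]).as_matrix().round(3))
E
```

```text
clock: 0.9
position: [0.3498, -0.4253, 0.2458]
ee_rot: [0.785, -0.62, -0.002, -0.001]
ft_force: [-1.4, -1.2, 0.3]
grip_width: 1.002
[[ 9.99999192e-01 -1.10529978e-04  1.26642610e-03  9.20834817e-04]
 [-2.40121455e-04  9.61856764e-01  2.73553482e-01 -6.92436667e-02]
 [-1.24835637e-03 -2.73553565e-01  9.61855960e-01 -1.25653285e-01]
 [ 0.00000000e+00  0.00000000e+00  0.00000000e+00  1.00000000e+00]] [[420.16766082   0.         315.11565562]
 [  0.         420.16766082 240.15535352]
 [  0.           0.           1.        ]] [-0.01400179  0.          0.          0.          0.        ] [ 0.41762217 -0.41047996  0.37138581]
[[ 0.229 -0.973 -0.003]
 [-0.973 -0.229  0.003]
 [-0.003  0.002 -1.   ]]
```

View pics/w1.png

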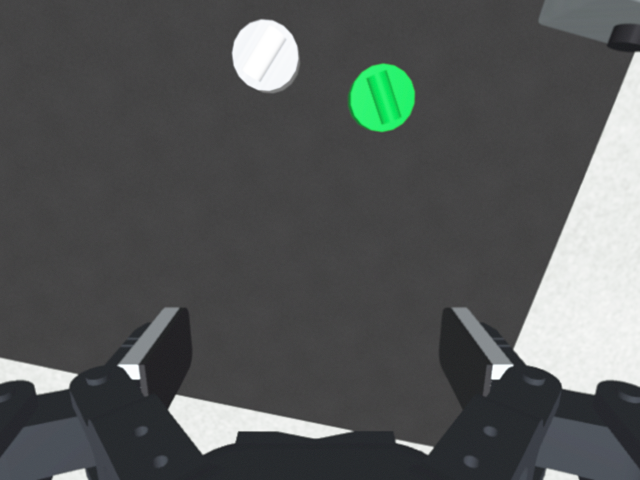

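Wrist view: grey roller support at (266,55), its roller running up-right; green look-alike at (382,98). I measure the roller from the depth/colour and move closer.

```bash
cat >> h.py <<'E'
def near(P,xy,r,z0,z1):
    m=(np.hypot(P[...,0]-xy[0],P[...,1]-xy[1])<r)&(P[...,2]>z0)&(P[...,2]<z1)
    return m
def fitaxis(Q):
    (x,y),(w,h),a=cv2.minAreaRect(np.float32(Q[:,:2]*1000))
    Rm=cv2.boxPoints(((x,y),(w,h),a)); e=[Rm[1]-Rm[0],Rm[2]-Rm[1]]
    e.sort(key=np.linalg.norm); d=e[1]
    return np.array([x,y])/1000,np.degrees(np.arctan2(d[1],d[0])),sorted((w,h))
E
python3 - <<'E'
from h import *
c=cam("wrist"); P=cloud(c)
m=near(P,(.453,-.352),.05,.02,.036); Q=P[m]
print(len(Q),np.median(Q,0),fitaxis(Q))
m=near(P,(.453,-.352),.05,.037,.06); Q=P[m]
print(len(Q),np.median(Q,0),Q[:,2].max(),fitaxis(Q))
g=P[near(P,(.444,-.448),.05,.02,.06)];print(g.mean(0))
print(manip.get_obs()["position"],np.median(P[300:330,300:340,2]))
E
```

```text
2538 [ 0.4539941  -0.36585931  0.02988644] (array([ 0.4546395 , -0.36199747]), np.float32(61.864304), [49.106781005859375, 49.392181396484375])
1183 [ 0.45477812 -0.36274774  0.04369513] 0.046977854603599156 (array([ 0.45481744, -0.36189545]), np.float32(-20.19619), [16.32695198059082, 36.204830169677734])
[ 0.44574566 -0.4548908   0.0341951 ]
[ 0.34604212 -0.42872456  0.24568974] 0.0007350576508950712
```

Roller support measured at (0.455,-0.362), axis -20°, disc top 30 mm, roller top ~45 mm (agrees with the text). I go over it, turning the jaws to its axis, then measure again settled.

```bash
python3 -m pendant '[[[1.8,1.1,-2],[0,0,9.4],0],[[1.8,1.1,-2],[0,0,9.4],0],[[1.8,1.1,-2],[0,0,9.4],0],[[1.8,1.1,-2],[0,0,9.4],0],[[1.8,1.1,-1],[0,0,9.4],0],[[1.8,1.1,-1],[0,0,9.4],0],[[0,0,0],[0,0,0],0],[[0,0,0],[0,0,0],0]]'
cat > rl.py <<'E'
from h import *
import sys
x,y=float(sys.argv[1]),float(sys.argv[2])
c=cam("wrist"); P=cloud(c); save(c,"pics/"+sys.argv[3]+".png")
for z0,z1 in ((.02,.036),(.037,.06)):
    Q=P[near(P,(x,y),.05,z0,z1)]; print(len(Q),np.median(Q,0).round(4),fitaxis(Q))
o=manip.get_obs();a=R.from_quat(o["ee_rot"]).as_matrix();print(o["position"],np.degrees(np.arctan2(a[1,0],a[0,0])),a[:,2].round(4),np.abs(o["joint_velocities"]).max())
E
python3 rl.py .4547 -.362 w2
```

```text
clock: 2.0
position: [0.4448, -0.3741, 0.1412]
ee_rot: [0.984, -0.176, -0.003, 0.003]
ft_force: [0.1, -0.9, 0.5]
grip_width: 0.999
3867 [ 0.4558 -0.3553  0.0301] (array([ 0.4549957 , -0.36152008]), np.float32(-21.2577), [48.9924430847168, 49.716060638427734])
1849 [ 0.4551 -0.3603  0.0439] (array([ 0.45489169, -0.36148795]), np.float32(-20.976143), [16.147424697875977, 35.840614318847656])
[ 0.44481302 -0.37401447  0.14120947] -20.30481604153023 [-0.0067 -0.0041 -1.    ] 0.00660492466491857
```

View pics/w2.png

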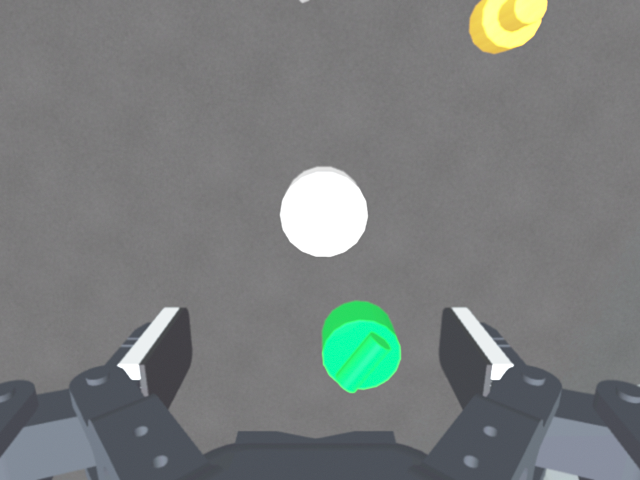

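The picture shows the roller support at (324,212), overexposed, and the green one at (361,348). The two wrist positions agree to about 0.5 mm: (0.455,-0.3615), axis -21°.

```bash
python3 -m pendant '[[[1.0,1.25,-2],[0.2,-0.4,-0.7],0],[[0,0,-4],[0,0,0],0],[[0,0,0],[0,0,0],0]]'
python3 rl.py .455 -.3615 w3
```

```text
clock: 2.42
position: [0.4529, -0.3653, 0.0822]
ee_rot: [0.982, -0.188, 0.001, 0.002]
ft_force: [-0.5, -0.4, 0.6]
grip_width: 1.001
6148 [ 0.4566 -0.3535  0.0301] (array([ 0.45472845, -0.36154047]), np.float32(58.911266), [49.187103271484375, 49.957794189453125])
3103 [ 0.4555 -0.3596  0.044 ] (array([ 0.45480222, -0.36128055]), np.float32(-21.004023), [16.28696632385254, 36.0642204284668])
[ 0.45430551 -0.3660047   0.08444076] -21.683915374191894 [ 0.0047 -0.0064 -1.    ] 0.037402541308658915
```

```bash
python3 -m pendant '[[[0.05,0.45,-1.5],[0.3,0.2,0.6],0],[[0,0,-2.5],[0,0,0],0],[[0,0,-2],[0,0,0],0],[[0,0,0],[0,0,0],0],[[0,0,0],[0,0,0],0]]'
python3 - <<'E'
from h import *
o=manip.get_obs();a=R.from_quat(o["ee_rot"]).as_matrix();print(o["position"],np.degrees(np.arctan2(a[1,0],a[0,0])),a[:,2].round(4),o["joint_velocities"].max(), manip.tcp_to_tips)
E
```

```text
clock: 3.1
position: [0.4568, -0.3637, 0.027]
ee_rot: [0.983, -0.184, 0.004, 0.002]
ft_force: [0.3, -0.5, 0.4]
grip_width: 0.997
[ 0.45681334 -0.36367887  0.02704771] -21.17942479802862 [ 0.0064 -0.0056 -1.    ] 0.006231789653434861 0.017
```

```bash
python3 -m pendant '[[[-0.2,0.2,-0.5],[0.3,0.3,0.2],0],[[0,0,0],[0,0,0],0],[[0,0,0],[0,0,0],120],[[0,0,0],[0,0,0],255],[[0,0,0],[0,0,0],255],[[0,0,0],[0,0,0],255]]' 60
```

```text
clock: 3.85
position: [0.4554, -0.3622, 0.0239]
ee_rot: [0.983, -0.182, 0.001, 0.001]
ft_force: [-0.6, 0.6, -0.6]
grip_width: 0.567
```

```bash
python3 -m pendant '[[[0,0,2],[0,0,0],255],[[0,0,4],[0,0,0],255],[[0,0,4],[0,0,0],255],[[0,0,0],[0,0,0],255]]'
```

```text
clock: 4.35
position: [0.4541, -0.3609, 0.1278]
ee_rot: [0.983, -0.182, 0.0, -0.0]
ft_force: [-0.2, -0.9, -6.4]
grip_width: 0.564
```

Gripped (opening 0.565 ≈ 48–50 mm) and lifted. Over to the plate for a measurement of seats and probe.

```bash
python3 -m pendant '[[[3.3,4,1.6],[0,0,4.8],255],[[3.3,4,1.6],[0,0,4.8],255],[[3.3,4,1.6],[0,0,4.8],255],[[3.3,4,1.6],[0,0,4.8],255],[[3.3,4,1.6],[0,0,4.8],255],[[0,0,0],[0,0,0],255],[[0,0,0],[0,0,0],255]]'
python3 - <<'E'
from h import *
o=manip.get_obs();print(o["position"])
c=cam("wrist"); save(c,"pics/w4.png"); P=cloud(c); np.savez("pics/w4.npz",P=P,**c)
E
```

```text
clock: 5.22
position: [0.6168, -0.1539, 0.2017]
ee_rot: [0.999, 0.032, -0.006, -0.002]
ft_force: [-0.6, -1.7, -4.3]
grip_width: 0.557
[ 0.61679839 -0.15385096  0.20167658]
```

View pics/w4.png

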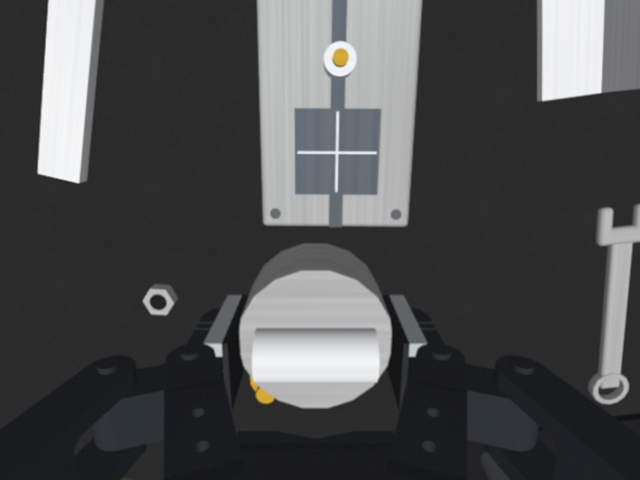

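Wrist view: roller held square between the jaws; right seat with cross centre at (337,152), probe tip at (341,57), plate's slot vertical. A second view moved 6 cm left gives the left seat and a check.

```bash
python3 -m pendant '[[[0,5,0],[0.2,-0.3,0],255],[[0,1.5,0],[0,0,0],255],[[0,0,0],[0,0,0],255],[[0,0,0],[0,0,0],255]]'
python3 - <<'E'
from h import *
o=manip.get_obs();print(o["position"])
c=cam("wrist"); save(c,"pics/w5.png"); P=cloud(c); np.savez("pics/w5.npz",P=P,**c)
E
cat > seats.py <<'E'
from h import *
import sys
for n in sys.argv[1:]:
    c=dict(np.load(f"pics/{n}.npz")); P=c["P"]; hsv=cv2.cvtColor(c["pixels"],cv2.COLOR_RGB2HSV)
    # plate outline
    Q=P[near(P,(.62,-.03),.17,.017,.0215)]; (x,y),wh,a=cv2.minAreaRect(np.float32(Q[:,:2]*1000)); print(n,"plate",x,y,wh,a,np.median(Q[:,2]))
    z=P[...,2]
    m=near(P,(.62,-.03),.15,.0222,.027).astype(np.uint8)
    m=cv2.morphologyEx(m,cv2.MORPH_CLOSE,np.ones((3,3))); m=cv2.morphologyEx(m,cv2.MORPH_OPEN,np.ones((5,5)))
    for k in cv2.findContours(m,cv2.RETR_EXTERNAL,cv2.CHAIN_APPROX_NONE)[0]:
        if cv2.contourArea(k)<800: continue
        r=cv2.minAreaRect(k); g=onz(c,cv2.boxPoints(r),.024)
        W=onz(c,k.reshape(-1,2),.024); r2=cv2.minAreaRect(np.float32(W[:,:2]*1000)); mk=np.zeros_like(m);cv2.drawContours(mk,[k],-1,1,-1)
        print(" seat px",np.round(r[0]),"world",np.round(r2[0],1),np.round(r2[1],1),round(r2[2],2),"z",np.median(z[mk>0]).round(4))
    br=((hsv[...,0]>12)&(hsv[...,0]<32)&(hsv[...,1]>110)&near(P,(.62,-.03),.06,.03,.06)).astype(np.uint8)
    v,u=np.nonzero(br)
    if len(u): print(" tip px",u.mean(),v.mean(),onz(c,[(u.mean(),v.mean())],.054),P[br>0].mean(0),P[br>0][:,2].max(),len(u))
    Q=P[near(P,(.62,-.04),.05,.04,.049)]; print(" stem top",Q.mean(0),fitaxis(Q)[2],fitaxis(Q)[0])
E
python3 seats.py w4 w5
```

```text
clock: 5.78
position: [0.6144, -0.0922, 0.1993]
ee_rot: [1.0, 0.028, -0.005, -0.003]
ft_force: [-0.2, -0.1, -5.0]
grip_width: 0.564
[ 0.61435291 -0.09223506  0.19930115]
w4 plate 625.8544311523438 -84.28993225097656 (110.01543426513672, 154.3792724609375) 3.4638588428497314 0.019992219828838476
 seat px [338. 152.] world [ 627.2 -106.1] [60.3 59.3] 3.67 z 0.0241
 tip px 340.0339805825243 56.980582524271846 [[ 0.62339225 -0.04739587  0.054     ]] [ 0.62336333 -0.04751783  0.05482789] 0.05668457772643881 206
 stem top [ 0.62344162 -0.04797774  0.04675739] [19.66260528564453, 20.120527267456055] [ 0.62369159 -0.04735011]
w5 plate 623.880859375 -49.92726135253906 (110.01360321044922, 209.48585510253906) 3.40099835395813 0.0200280293978935
 seat px [334. 232.] world [ 627.  -102.6] [60.  52.8] 3.33 z 0.0242
 seat px [335.  32.] world [618.8  33. ] [59.5 39.2] 3.13 z 0.024
 tip px 335.4060606060606 160.88484848484848 [[ 0.62340818 -0.04724153  0.054     ]] [ 0.62336449 -0.04716273  0.05501008] 0.05667574880121862 165
 stem top [ 0.62355669 -0.04710865  0.0470373 ] [19.001750946044922, 19.51597785949707] [ 0.62376312 -0.04739167]
```

View pics/w5.png

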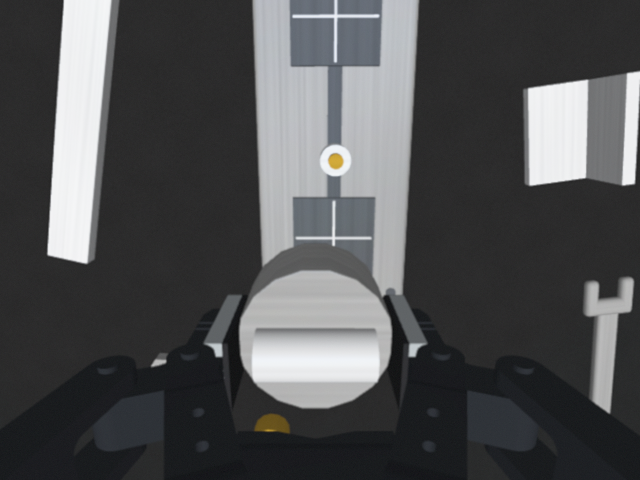

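Right seat at (0.6272,-0.1061), top z 0.024; probe axis (0.6235,-0.0473), tip top 0.055; plate turned 3.4°. The pictures agree across both views. Picture w5: right seat cross (334,237), left seat cross (335,16), probe (335,160). Check of the held roller's offset from the TCP:

```bash
cat > held.py <<'E'
from h import *
# held object relative to tool frame, by depth
o=manip.get_obs(); T=R.from_quat(o["ee_rot"]).as_matrix(); c=cam("wrist"); P=cloud(c)
L=(P-o["position"])@T
print("tcp",o["position"].round(4),"ang",np.degrees(np.arctan2(T[1,0],T[0,0])).round(2),"z",T[:,2].round(4))
m=(np.abs(L[...,0])<.03)&(np.abs(L[...,1])<.04)&(L[...,2]<.02)&(L[...,2]>-.05)
for a,b in ((-.012,-.002),(-.05,-.014)):
    Q=L[m&(L[...,2]>a)&(L[...,2]<b)]
    if len(Q)>50:
        f=fitaxis(Q);print(len(Q),"z med",np.median(Q[:,2]).round(4),"min",Q[:,2].min().round(4),f)
E
python3 held.py
python3 - <<'E'
from h import *
c=dict(np.load("pics/w5.npz")); print(onz(c,[(335,16)],.024))
E
```

```text
tcp [ 0.6144 -0.0925  0.1993] ang 3.19 z [-0.0105  0.0056 -0.9999]
11689 z med -0.0062 min -0.012 (array([ 0.0012266 , -0.00127615]), np.float32(-34.314133), [49.81085205078125, 57.397613525390625])
10953 z med -0.0206 min -0.05 (array([ 0.000107  , -0.00193612]), np.float32(-0.6632539), [29.053264617919922, 59.984962463378906])
[[0.61801942 0.04312112 0.024     ]]
```

```bash
sed -i 's/np.abs(L\[...,0\])<.03/np.abs(L[...,0])<.021/; s/(-.05,-.014)/(-.026,-.016)/' held.py; python3 held.py
```

```text
tcp [ 0.6145 -0.0924  0.1993] ang 3.19 z [-0.0103  0.0058 -0.9999]
9508 z med -0.0061 min -0.012 (array([-5.13267517e-06, -2.36211777e-04]), np.float32(89.90546), [41.98208236694336, 50.11196517944336])
5652 z med -0.0201 min -0.0228 (array([ 0.00014613, -0.00074026]), np.float32(0.15874547), [15.764759063720703, 36.29061508178711])
```

```bash
python3 -m pendant '[[[1.3,-1.4,-3],[-0.3,-0.6,0.2],255],[[0,0,-4],[0,0,0],255],[[0,0,-2],[0,0,0],255],[[0,0,0],[0,0,0],255],[[0,0,0],[0,0,0],255]]'; python3 held.py
```

```text
clock: 6.55
position: [0.6291, -0.1097, 0.1097]
ee_rot: [1.0, 0.028, 0.002, 0.001]
ft_force: [0.2, 0.3, -5.3]
grip_width: 0.563
tcp [ 0.6291 -0.1097  0.1097] ang 3.18 z [ 4.4e-03 -9.0e-04 -1.0e+00]
9635 z med -0.0061 min -0.012 (array([ 8.90350342e-06, -3.36736679e-04]), np.float32(89.9865), [41.961692810058594, 49.941993713378906])
5518 z med -0.0201 min -0.023 (array([ 0.00018941, -0.00151723]), np.float32(-0.5273063), [14.603951454162598, 36.4858512878418])
```

```bash
python3 -m pendant '[[[-0.2,0.3,-1.5],[0,0.2,0.2],255],[[0,0,-2],[0,0,0],255],[[0,0,-1.5],[0,0,0],255],[[0,0,0],[0,0,0],255],[[0,0,0],[0,0,0],255]]'; python3 held.py
```

```text
clock: 7.22
position: [0.6275, -0.1063, 0.0574]
ee_rot: [1.0, 0.03, 0.001, 0.001]
ft_force: [0.2, -0.2, -4.7]
grip_width: 0.563
tcp [ 0.6275 -0.1063  0.0574] ang 3.42 z [ 0.0024 -0.0013 -1.    ]
9669 z med -0.0061 min -0.012 (array([ 1.16157532e-06, -1.84125900e-04]), np.float32(89.9946), [41.99371337890625, 50.66519546508789])
5527 z med -0.0201 min -0.0227 (array([ 5.51204681e-05, -1.67986774e-03]), np.float32(-0.052024614), [14.713729858398438, 36.25639724731445])
```

```bash
python3 -m pendant '[[[0,0,-0.7],[0,0.1,0],255],[[0,0,-0.15],[0,0,0],255],[[0,0,0],[0,0,0],255]]'
```

```text
clock: 7.65
position: [0.6279, -0.1065, 0.0492]
ee_rot: [1.0, 0.03, 0.001, 0.001]
ft_force: [-0.6, 0.2, -4.2]
grip_width: 0.561
```

```bash
python3 -m pendant '[[[-0.05,0,-0.15],[0,0,0],255],[[0,0,0],[0,0,0],255]]'; python3 -m pendant '[[[0,0,0],[0,0,0],100],[[0,0,0],[0,0,0],30],[[0,0,0],[0,0,0],0],[[0,0,0],[0,0,0],0]]'
```

```text
clock: 7.9
position: [0.6277, -0.1065, 0.048]
ee_rot: [1.0, 0.03, 0.001, 0.001]
ft_force: [0.4, 0.0, -4.6]
grip_width: 0.56
clock: 8.4
position: [0.6292, -0.1066, 0.0499]
ee_rot: [1.0, 0.03, 0.003, 0.001]
ft_force: [-0.4, 0.5, 0.4]
grip_width: 1.001
```

Released. Rising straight up, then looking from over the plate.

```bash
python3 -m pendant '[[[0,0,3],[0,0,0],0],[[0,0,4],[0,0,0],0],[[-0.3,4,5],[0,0,0],0],[[-0.3,5,3],[0,0,0],0],[[0,0,0],[0,0,0],0],[[0,0,0],[0,0,0],0]]'
python3 - <<'E'
from h import *
o=manip.get_obs();print(o["position"])
c=cam("wrist"); save(c,"pics/w6.png"); P=cloud(c); np.savez("pics/w6.npz",P=P,**c)
for z0,z1 in ((.048,.06),(.06,.08)):
    Q=P[near(P,(.627,-.106),.035,z0,z1)]; print(len(Q),np.median(Q,0).round(4),fitaxis(Q))
E
python3 seats.py w6
```

```text
clock: 9.15
position: [0.6221, -0.0163, 0.2029]
ee_rot: [1.0, 0.029, 0.003, 0.001]
ft_force: [-1.3, -1.2, 0.3]
grip_width: 1.001
[ 0.62209864 -0.01627055  0.20290056]
2181 [ 0.6274 -0.0971  0.0542] (array([ 0.62774939, -0.10595573]), np.float32(14.177202), [49.19084930419922, 49.24929428100586])
1156 [ 0.6278 -0.103   0.0679] (array([ 0.62790552, -0.10560455]), np.float32(2.5454328), [15.081563949584961, 36.2116584777832])
w6 plate 623.113525390625 -36.087493896484375 (110.14247131347656, 250.00927734375) 3.3776698112487793 0.020144974070940125
 seat px [314. 316.] world [626.8 -98. ] [60.1 44.6] 3.17 z 0.0243
 seat px [313. 131.] world [618.5  43.2] [60.1 59.4] 3.33 z 0.0241
 tip px 313.0253164556962 268.1392405063291 [[ 0.62343806 -0.04682158  0.054     ]] [ 0.62341831 -0.04650569  0.05487678] 0.05700619061745438 158
 stem top [ 0.62401506 -0.05705245  0.04598598] [30.33293342590332, 49.849796295166016] [ 0.62215411 -0.06256512]
```

View pics/w6.png

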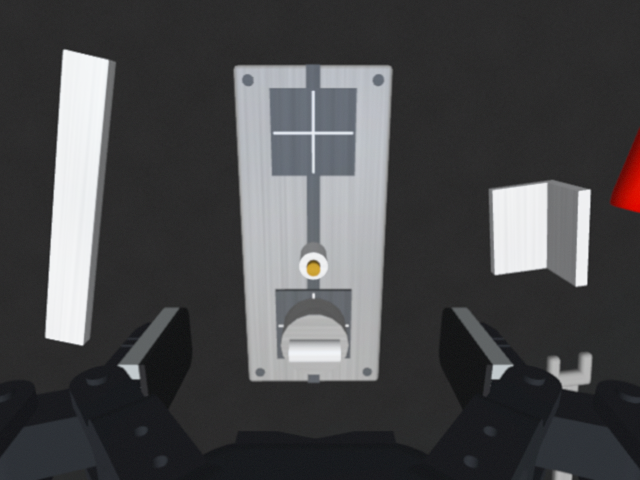

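w6: the roller stands at (0.628,-0.106), 0.6 mm from the seat centre (0.6272,-0.1061). Left seat (cross at (313,132)) is at (0.6185,0.0432). On to the wedge.

```bash
python3 - <<'E'
from h import *
c=dict(np.load("pics/w6.npz"));P=c["P"]
Q=P[near(P,(.435,-.024),.14,.008,.02)];print(len(Q),np.median(Q[:,2]),fitaxis(Q))
E
python3 -m pendant '[[[-2.9,5,0],[0,0,0],0],[[-2.9,5,0],[0,0,0],0],[[-2.9,5,0],[0,0,0],0],[[-2.9,5,0],[0,0,0],0],[[-2.9,5,0],[0,0,0],0],[[-2.9,5,0],[0,0,0],0],[[0,0,0],[0,0,0],0],[[0,0,0],[0,0,0],0]]'
python3 rl.py .446 .336 w7
```

```text
13296 0.012040808903251654 (array([ 0.49681247, -0.03641356]), np.float32(80.19072), [153.90650939941406, 230.18087768554688])
clock: 10.2
position: [0.443, 0.2816, 0.1962]
ee_rot: [1.0, 0.021, -0.001, 0.002]
ft_force: [0.6, -0.1, -0.5]
grip_width: 0.998
3348 [0.4465 0.343  0.0303] (array([0.44694824, 0.34099612]), np.float32(-29.278748), [44.10634994506836, 50.113285064697266])
1427 [0.4469 0.3413 0.0411] (array([0.44676721, 0.34083517]), np.float32(-30.467209), [18.798234939575195, 36.26752471923828])
[0.442836   0.28186319 0.19633468] 2.439056184856563 [-0.002  -0.0033 -1.    ] 0.010030953474079408
```

View pics/w7.png

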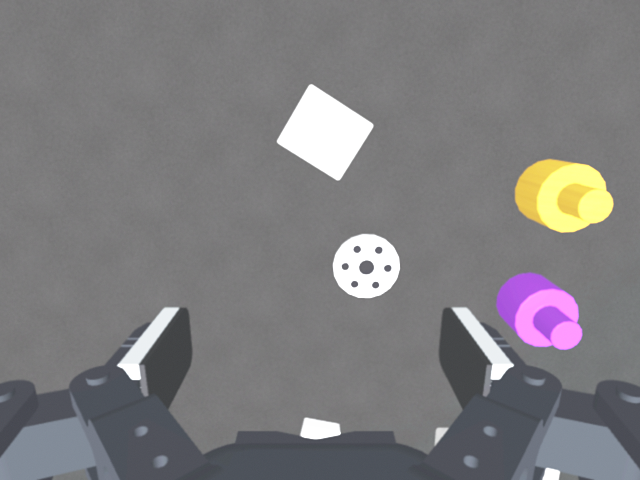

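w7: wedge at (325,132), washer disc at (366,266), brass weight (575,197), purple (545,315). Wedge at (0.447,0.341), ridge axis -29.5°, block top 30 mm. Aligning and descending partway.

```bash
python3 -m pendant '[[[0.1,2,-2],[0,0,-10],0],[[0.1,2,-2],[0,0,-10],0],[[0.1,1.9,-2],[0,0,-10],0],[[0,0,0],[0,0,-2],0],[[0,0,0],[0,0,0],0],[[0,0,0],[0,0,0],0]]'
python3 rl.py .447 .341 w8
python3 -c "
from h import *
o=np.load('pics/w6.npz')
P=o['P'];m=near(P,(.435,-.024),.14,.008,.016)&(P[...,0]<.48);Q=P[m];print(len(Q),fitaxis(Q))"
```

```text
clock: 11.0
position: [0.4525, 0.3334, 0.1321]
ee_rot: [0.963, -0.271, -0.002, 0.004]
ft_force: [0.2, 0.2, -1.2]
grip_width: 0.999
4678 [0.4495 0.3465 0.0303] (array([0.4467608 , 0.34109473]), np.float32(-29.071844), [44.35089874267578, 50.055240631103516])
1894 [0.4474 0.3421 0.0412] (array([0.44691632, 0.34150452]), np.float32(-28.76561), [18.55722427368164, 36.0667724609375])
[0.45264316 0.33334599 0.13217112] -31.460363091086723 [-0.0052 -0.0061 -1.    ] 0.005557343232269724
12859 (array([ 0.43777841, -0.02620676]), np.float32(80.19072), [34.086669921875, 230.18087768554688])
```

```bash
python3 -m pendant '[[[-0.55,0.8,-1],[0.3,-0.3,2.3],0],[[0,0,-3.5],[0,0,0],0],[[0,0,-2],[0,0,0],0],[[0,0,0],[0,0,0],0],[[0,0,0],[0,0,0],0]]'
python3 rl.py .447 .341 w9
```

```text
clock: 11.68
position: [0.4461, 0.3428, 0.0654]
ee_rot: [0.969, -0.247, 0.001, -0.001]
ft_force: [-0.4, 0.1, 0.4]
grip_width: 0.994
8520 [0.4496 0.3487 0.0302] (array([0.44681271, 0.34124112]), np.float32(-29.444263), [44.77095031738281, 50.32284164428711])
3473 [0.4477 0.3429 0.0412] (array([0.44688419, 0.34146497]), np.float32(-27.49173), [18.501310348510742, 36.433265686035156])
[0.44612064 0.34276171 0.06548703] -28.622398966454483 [ 0.0025  0.0016 -1.    ] 0.007412460634177771
```

```bash
python3 -m pendant '[[[0.07,-0.15,-2.2],[0,0,-0.6],0],[[0,0,-1.8],[0,0,0],0],[[0,0,-0.1],[0,0,0],0],[[0,0,0],[0,0,0],120],[[0,0,0],[0,0,0],255],[[0,0,0],[0,0,0],255],[[0,0,0],[0,0,0],255]]'
python3 -m pendant '[[[0,0,2],[0,0,0],255],[[0,0,4],[0,0,0],255],[[0,0,4],[0,0,0],255],[[0,0,0],[0,0,0],255],[[0,0,0],[0,0,0],255]]'; python3 held.py
```

```text
clock: 12.6
position: [0.4486, 0.3432, 0.0274]
ee_rot: [0.968, -0.252, 0.003, -0.003]
ft_force: [-0.2, 0.5, -4.5]
grip_width: 0.573
clock: 13.22
position: [0.4472, 0.3422, 0.1326]
ee_rot: [0.968, -0.251, 0.003, -0.003]
ft_force: [0.1, -0.4, -4.1]
grip_width: 0.571
tcp [0.4472 0.3422 0.1326] ang -29.11 z [ 0.0062  0.0039 -1.    ]
10405 z med -0.0036 min -0.012 (array([3.70025635e-07, 2.10549736e-03]), np.float32(89.978035), [41.986263275146484, 44.25518035888672])
1162 z med -0.0169 min -0.0188 (array([0.00074826, 0.00136987]), np.float32(0.3292366), [5.681405544281006, 35.889137268066406])
```

Wedge held (opening 0.571, force -4 N); its centre is ~1.7 mm toward tool +y of the TCP. Carrying to the left seat.

```bash
python3 -m pendant '[[[2.85,-4.9,0.7],[-0.1,0,5.4],255],[[2.85,-4.9,0.7],[0,0,5.4],255],[[2.85,-4.9,0.7],[0,0,5.4],255],[[2.85,-4.9,0],[0,0,5.4],255],[[2.85,-4.9,0],[0,0,5.4],255],[[2.85,-4.9,0],[0,0,5.4],255],[[0,0,0],[0,0,0],255],[[0,0,0],[0,0,0],255]]'; python3 held.py
```

```text
clock: 14.28
position: [0.6157, 0.038, 0.144]
ee_rot: [0.999, 0.04, -0.006, -0.001]
ft_force: [-0.7, 0.8, -4.3]
grip_width: 0.57
tcp [0.6157 0.038  0.144 ] ang 4.6 z [-0.0119  0.0019 -0.9999]
10397 z med -0.0036 min -0.012 (array([-7.99179077e-07,  1.99641991e-03]), np.float32(89.97767), [41.99131393432617, 44.212242126464844])
1142 z med -0.0169 min -0.0192 (array([0.00014782, 0.00128493]), np.float32(0.01576379), [5.738422393798828, 35.884971618652344])
```

```bash
python3 -m pendant '[[[0.3,0.7,-2],[-0.1,-0.7,-1.2],255],[[0,0,-3],[0,0,0],255],[[0,0,-1.5],[0,0,0],255],[[0,0,0],[0,0,0],255],[[0,0,0],[0,0,0],255]]'; python3 held.py
```

```text
clock: 14.95
position: [0.6174, 0.0493, 0.0779]
ee_rot: [0.999, 0.032, 0.0, 0.0]
ft_force: [-1.1, -0.4, -4.4]
grip_width: 0.571
tcp [0.6174 0.0493 0.0779] ang 3.64 z [ 7.e-04 -1.e-04 -1.e+00]
10389 z med -0.0037 min -0.012 (array([-4.33731079e-06,  2.02287292e-03]), np.float32(89.96543), [41.98987579345703, 44.08738708496094])
1127 z med -0.0169 min -0.0189 (array([0.00014374, 0.00153994]), np.float32(0.27510005), [5.350144863128662, 36.0286979675293])
```

```bash
python3 -m pendant '[[[0.12,-0.4,-1.5],[0,0,-0.2],255],[[0,0,-0.8],[0,0,0],255],[[0,0,0],[0,0,0],255],[[0,0,0],[0,0,0],255]]'
```

```text
clock: 15.5
position: [0.6194, 0.0445, 0.0544]
ee_rot: [1.0, 0.029, 0.001, 0.0]
ft_force: [-1.0, 0.1, -4.5]
grip_width: 0.567
```

```bash
python3 -m pendant '[[[-0.08,0.04,-0.25],[0,0,0],255],[[0,0,-0.1],[0,0,0],255],[[0,0,0],[0,0,0],255]]'
```

```text
clock: 15.88
position: [0.6188, 0.0451, 0.0516]
ee_rot: [1.0, 0.029, 0.002, 0.0]
ft_force: [0.2, -0.3, -3.5]
grip_width: 0.565
```

```bash
python3 -m pendant '[[[0,0,-0.12],[0,0,0],255],[[0,0,0],[0,0,0],255]]'; python3 -m pendant '[[[0,0,0],[0,0,0],150],[[0,0,0],[0,0,0],60],[[0,0,0],[0,0,0],0],[[0,0,0],[0,0,0],0],[[0,0,3],[0,0,0],0],[[0,0,4],[0,0,0],0],[[-0.3,-3,5],[0,0,0],0],[[0,-3,3],[0,0,0],0],[[0,0,0],[0,0,0],0],[[0,0,0],[0,0,0],0]]'
cat > chk.py <<'E'
from h import *
import sys
o=manip.get_obs();print(o["position"])
c=cam("wrist"); save(c,f"pics/{sys.argv[1]}.png"); P=cloud(c); np.savez(f"pics/{sys.argv[1]}.npz",P=P,**c)
for n,q in (("roller",(.6278,-.106)),("wedge",(.6185,.0432))):
  for z0,z1 in ((.048,.06),(.0615,.075)):
    Q=P[near(P,q,.036,z0,z1)]
    if len(Q)>50: print(n,len(Q),np.median(Q,0).round(4),fitaxis(Q))
E
python3 chk.py w10
```

```text
clock: 16.12
position: [0.6191, 0.0451, 0.0517]
ee_rot: [1.0, 0.029, 0.002, 0.001]
ft_force: [0.5, -0.2, -4.5]
grip_width: 0.572
clock: 17.38
position: [0.6163, -0.0149, 0.2066]
ee_rot: [1.0, 0.03, 0.003, 0.0]
ft_force: [-0.0, -0.0, -0.6]
grip_width: 1.001
[ 0.61630972 -0.0149222   0.20664987]
roller 2169 [ 0.6274 -0.0973  0.0542] (array([ 0.62800177, -0.10614024]), np.float32(-76.9996), [48.95652770996094, 49.42280578613281])
roller 1051 [ 0.6276 -0.1032  0.0681] (array([ 0.62785168, -0.10512482]), np.float32(3.4370723), [14.486021995544434, 35.88311767578125])
wedge 3678 [0.6191 0.0459 0.0544] (array([0.61966467, 0.04184466]), np.float32(3.5003178), [43.75120162963867, 50.13573455810547])
wedge 1433 [0.6196 0.0423 0.0654] (array([0.6195545 , 0.04174863]), np.float32(3.4972866), [17.130346298217773, 35.95216751098633])
```

View pics/w10.png

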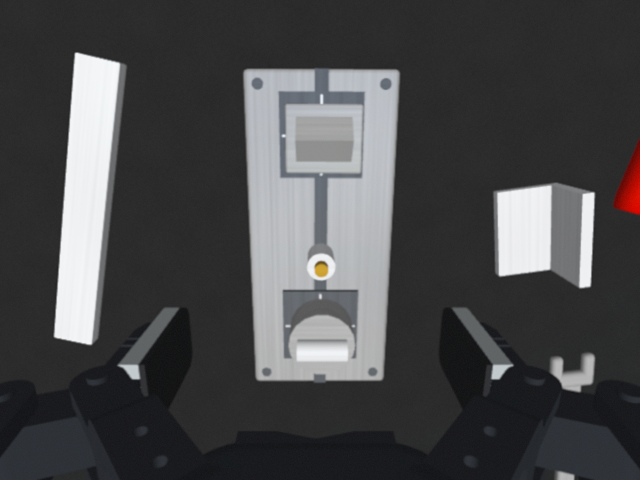

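w10: wedge at (321,138) on the left seat, world (0.6196,0.0418), 1.8 mm from seat centre; roller at (321,340), unchanged. Both upright and 3.5°. Next the bar; first I check where the finger tips stand at different openings, from the depth pictures, and the bar's pose.

```bash
python3 - <<'E'
from h import *
for n in ("w5","w10"):
    c=dict(np.load(f"pics/{n}.npz")); H=c["hand_eye"]; v,u=np.mgrid[:480,:640]
    p=cv2.undistortPoints(np.float64(np.c_[u.ravel(),v.ravel()]).reshape(-1,1,2),c["K"],c["dist"]).reshape(-1,2)
    L=(np.c_[p,np.ones(len(p))]*c["range_z"].reshape(-1,1))@H[:3,:3].T+H[:3,3]
    L=L.reshape(480,640,3)
    reg=np.zeros((480,640),bool); reg[280:420,100:540]=1
    m=reg&(np.abs(L[...,1])<.02)&(np.abs(L[...,0])>.024)&(np.abs(L[...,0])<.07)&(L[...,2]<.03)&(L[...,2]>-.06)
    for s in (-1,1):
        q=L[m&(s*L[...,0]>0)]; print(n,s,len(q),"ztip",np.percentile(q[:,2],[90,99,100]).round(4),"x",(q[:,0]*s).min().round(4))
c=dict(np.load("pics/w10.npz"));P=c["P"]
m=near(P,(.435,-.024),.14,.0095,.0145)&(P[...,0]<.48);m=cv2.erode(m.astype(np.uint8),np.ones((3,3)))>0
Q=P[m];print(len(Q),np.median(Q[:,2]),fitaxis(Q))
E
```

```text
w5 -1 8840 ztip [-0.0093  0.0068  0.0117] x 0.024
w5 1 9742 ztip [-0.0083  0.007   0.0133] x 0.024
w10 -1 7321 ztip [-0.0058  0.0021  0.0043] x 0.0267
w10 1 7775 ztip [-0.0063  0.0017  0.0044] x 0.0268
10935 0.012072205142755366 (array([ 0.4379353 , -0.02605429]), np.float32(80.15247), [32.32298278808594, 227.80648803710938])
```

Tips at 50 mm opening stand ~12 mm ahead of the TCP, open ~4 mm. Bar: centre (0.438,-0.026), long axis 80.15°, top 12 mm. Moving above its centre.

```bash
python3 -m pendant '[[[-4.45,-0.3,0],[0,0,-4.5],0],[[-4.45,-0.3,0],[0,0,-4.5],0],[[-4.45,-0.3,-3],[0,0,-4.5],0],[[-4.45,-0.3,-4],[0,0,0],0],[[0,0,-3],[0,0,0],0],[[0,0,0],[0,0,0],0],[[0,0,0],[0,0,0],0]]'
python3 - <<'E'
from h import *
c=cam("wrist"); save(c,"pics/w11.png"); P=cloud(c)
m=near(P,(.435,-.024),.14,.0095,.0145)&(P[...,0]<.48);m=cv2.erode(m.astype(np.uint8),np.ones((3,3)))>0
Q=P[m];print(len(Q),np.median(Q[:,2]),fitaxis(Q))
# beam centreline by line fit
print(cv2.fitLine(np.float32(Q[:,:2]),cv2.DIST_L2,0,1e-4,1e-4).ravel())
o=manip.get_obs();a=R.from_quat(o["ee_rot"]).as_matrix();print(o["position"],np.degrees(np.arctan2(a[1,0],a[0,0])),a[:,2].round(4))
E
```

```text
clock: 18.3
position: [0.4296, -0.0214, 0.0984]
ee_rot: [0.996, -0.087, -0.001, -0.001]
ft_force: [-0.5, 0.0, -0.8]
grip_width: 0.998
23237 0.012131350026270915 (array([ 0.43774762, -0.02501714]), np.float32(80.26077), [31.090259552001953, 227.98207092285156])
[ 0.17031042  0.9853905   0.44054154 -0.00818131]
[ 0.42965685 -0.02140535  0.09840401] -9.960092599892487 [-0.0018  0.0023 -1.    ]
```

View pics/w11.png

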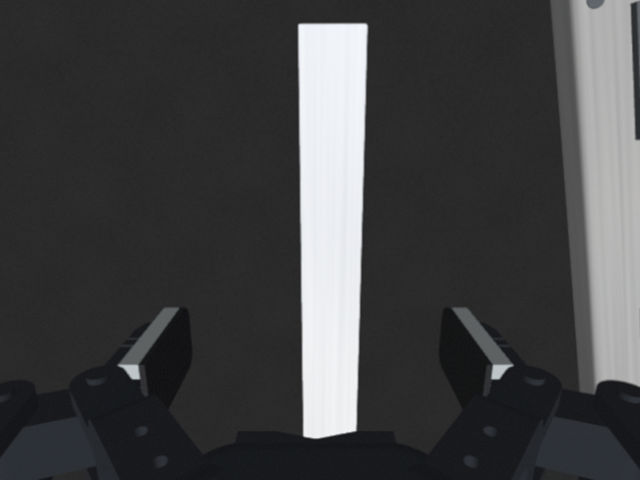

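Bar runs vertically between the jaws from (332,25) to (330,437). Centre (0.4378,-0.0255). Down in steps.

```bash
python3 -m pendant '[[[0.8,-0.4,-2],[0.1,-0.1,0.2],0],[[0,0,-3],[0,0,0],0],[[0,0,-1],[0,0,0],0],[[0,0,0],[0,0,0],0],[[0,0,0],[0,0,0],0]]'
python3 - <<'E'
from h import *
o=manip.get_obs();a=R.from_quat(o["ee_rot"]).as_matrix();print(o["position"],np.degrees(np.arctan2(a[1,0],a[0,0])),a[:,2].round(4))
E
```

```text
clock: 18.98
position: [0.4434, -0.0248, 0.0421]
ee_rot: [0.996, -0.085, 0.004, -0.002]
ft_force: [0.2, 0.4, -0.5]
grip_width: 0.998
[ 0.44341261 -0.02481956  0.04213719] -9.717349060460927 [ 0.0083  0.004  -1.    ]
```

```bash
python3 -m pendant '[[[-0.5,-0.05,-1.3],[-0.2,0.5,0],0],[[0,0,-0.6],[0,0,0],0],[[0,0,0],[0,0,0],0],[[0,0,0],[0,0,0],0]]'
python3 - <<'E'
from h import *
o=manip.get_obs();a=R.from_quat(o["ee_rot"]).as_matrix();print(o["position"],np.degrees(np.arctan2(a[1,0],a[0,0])),a[:,2].round(4))
E
```

```text
clock: 19.48
position: [0.4388, -0.0256, 0.0231]
ee_rot: [0.996, -0.085, 0.0, 0.0]
ft_force: [-0.1, -0.6, 0.3]
grip_width: 0.999
[ 0.43879133 -0.02555754  0.02307978] -9.722330717354104 [ 8.e-04 -5.e-04 -1.e+00]
```

```bash
python3 -m pendant '[[[-0.1,0,-0.4],[0,0,0],0],[[0,0,0],[0,0,0],80],[[0,0,0],[0,0,0],160],[[0,0,0],[0,0,0],255],[[0,0,0],[0,0,0],255],[[0,0,0],[0,0,0],255]]' 60
```

```text
clock: 20.23
position: [0.4382, -0.0257, 0.0194]
ee_rot: [0.996, -0.085, 0.001, 0.0]
ft_force: [-0.9, 0.3, -0.8]
grip_width: 0.352
```

```bash
python3 -m pendant '[[[0,0,2],[0,0,0],255],[[0,0,4],[0,0,0],255],[[0,0,5],[0,0,0],255],[[0,0,4],[0,0,3],255],[[0,0,0],[0,0,5],255],[[0,0,0],[0,0,5],255],[[0,0,0],[0,0,0],255],[[0,0,0],[0,0,0],255]]'
cat > hb.py <<'E'
from h import *
import sys
o=manip.get_obs(); T=R.from_quat(o["ee_rot"]).as_matrix(); c=cam("wrist"); P=cloud(c); save(c,"pics/"+sys.argv[1]+".png")
L=(P-o["position"])@T
print("tcp",o["position"].round(4),"ang",np.degrees(np.arctan2(T[1,0],T[0,0])).round(2),"z",T[:,2].round(4))
m=(np.abs(L[...,0])<.025)&(np.abs(L[...,1])<.14)&(L[...,2]<.02)&(L[...,2]>-.005)&(L[...,1]<-.03)
Q=L[m];print(len(Q)); 
A=np.c_[Q[:,:2],np.ones(len(Q))];s=np.linalg.lstsq(A,Q[:,2],rcond=None)[0];print("plane slope x,y, z0",s.round(4))
Q=Q[np.abs(Q[:,2]-A@s)<.0015]
print("end y",np.percentile(Q[:,1],[0,.5]),"x range near end",Q[Q[:,1]<-.09,0].min(),Q[Q[:,1]<-.09,0].max(),"mid",Q[Q[:,1]>-.06,0].min(),Q[Q[:,1]>-.06,0].max())
W=P[m]; print("world z near/far",np.median(P[m&(L[...,1]>-.05)][:,2]),np.median(P[m&(L[...,1]<-.09)][:,2]))
E
python3 hb.py w12
```

```text
clock: 21.22
position: [0.4341, -0.0253, 0.1712]
ee_rot: [1.0, 0.031, -0.003, 0.001]
ft_force: [-0.1, 0.5, -3.9]
grip_width: 0.348
tcp [ 0.4341 -0.0253  0.1712] ang 3.52 z [-0.0053 -0.0012 -1.    ]
25075
plane slope x,y, z0 [ 0.0029 -0.0016  0.0073]
end y [-0.1017636  -0.10125444] x range near end -0.015927093474092796 0.01595155541580145 mid -0.015882071183016877 0.01618537998332209
world z near/far 0.16385042990673263 0.16370671455331906
```

View pics/w12.png

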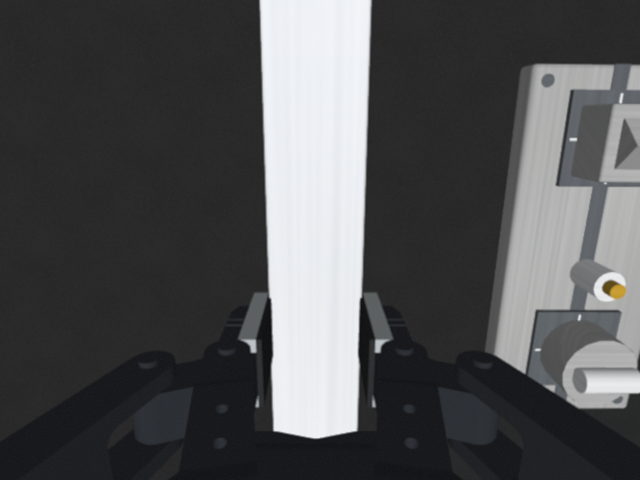

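Bar held level and aligned (slope <0.3°), its top 7 mm ahead of the TCP. Carrying it over the supports' midpoint (0.6237,-0.0321).

```bash
python3 -m pendant '[[[4.7,-0.15,0],[0,0,0],255],[[4.7,-0.15,0],[0,0,0],255],[[4.7,-0.15,0],[0,0,0],255],[[4.7,-0.2,0],[0.1,-0.3,0],255],[[0,0,0],[0,0,0],255],[[0,0,0],[0,0,0],255]]';python3 hb.py w13
```

```text
clock: 22.02
position: [0.626, -0.0332, 0.167]
ee_rot: [1.0, 0.026, -0.003, 0.0]
ft_force: [0.2, 0.4, -2.9]
grip_width: 0.355
tcp [ 0.626  -0.0332  0.167 ] ang 2.95 z [-5.6e-03 -4.0e-04 -1.0e+00]
25058
plane slope x,y, z0 [ 0.0029 -0.0015  0.0074]
end y [-0.10178054 -0.10127951] x range near end -0.015901066885624815 0.015984450946992745 mid -0.015888688412910877 0.01620993824479344
world z near/far 0.15959844901038073 0.15951657914330533
```

```bash
python3 -m pendant '[[[-0.2,0.1,-2.5],[0,-0.3,0.5],255],[[0,0,-2.5],[0,0,0],255],[[0,0,-0.8],[0,0,0],255],[[0,0,0],[0,0,0],255],[[0,0,0],[0,0,0],255]]';python3 hb.py w14
```

```text
clock: 22.7
position: [0.622, -0.0332, 0.1112]
ee_rot: [1.0, 0.029, 0.002, 0.002]
ft_force: [0.3, 0.2, -2.8]
grip_width: 0.351
tcp [ 0.622  -0.0332  0.1112] ang 3.36 z [ 0.0031 -0.0038 -1.    ]
25061
plane slope x,y, z0 [ 0.0022 -0.0013  0.0074]
end y [-0.10181605 -0.10129765] x range near end -0.01597845895393078 0.015890128113146575 mid -0.01587512863503394 0.01616237041665777
world z near/far 0.1036477660561565 0.10335923513049217
```

View pics/w14.png

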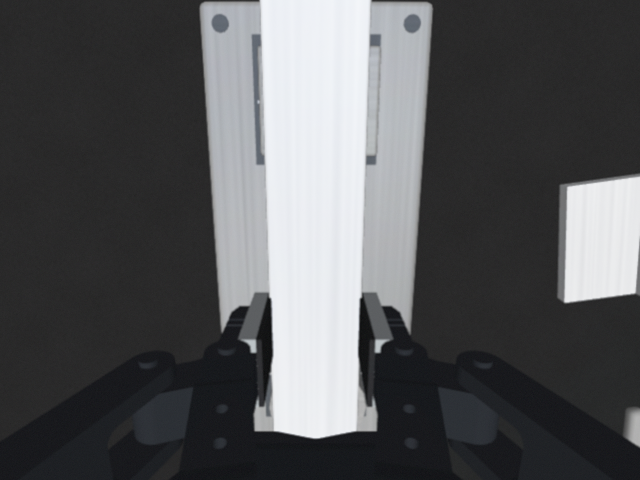

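The bar lies centrally over plate and wedge (318,100). Lowering to just above the crest.

```bash
python3 -m pendant '[[[0.17,0.1,-1],[0.2,0.2,0],255],[[0,0,-0.8],[0,0,0],255],[[0,0,0],[0,0,0],255],[[0,0,0],[0,0,0],255]]';python3 hb.py w15
```

```text
clock: 23.25
position: [0.6244, -0.0322, 0.0927]
ee_rot: [1.0, 0.029, 0.0, 0.0]
ft_force: [0.1, -0.2, -3.1]
grip_width: 0.351
tcp [ 0.6244 -0.0322  0.0927] ang 3.35 z [ 6.e-04 -0.e+00 -1.e+00]
25037
plane slope x,y, z0 [ 0.0024 -0.0014  0.0074]
end y [-0.10183197 -0.10130346] x range near end -0.01596326407312249 0.015874050204359624 mid -0.015913057568700324 0.01616051464659618
world z near/far 0.08529899715882965 0.08523942586000641
```

```bash
python3 -m pendant '[[[-0.05,0,-0.3],[0,0,0],255],[[0,0,0],[0,0,0],255],[[0,0,-0.08],[0,0,0],255],[[0,0,0],[0,0,0],255]]'
```

```text
clock: 23.8
position: [0.6239, -0.0322, 0.089]
ee_rot: [1.0, 0.029, 0.001, 0.0]
ft_force: [-1.0, -0.4, -2.8]
grip_width: 0.354
```

```bash
python3 -m pendant '[[[0,0,-0.08],[0,0,0],255],[[0,0,0],[0,0,0],255]]'; python3 -m pendant '[[[0,0,0],[0,0,0],150],[[0,0,0],[0,0,0],70],[[0,0,0],[0,0,0],0],[[0,0,0],[0,0,0],0],[[0,0,0],[0,0,0],0]]'; python3 -m pendant '[[[0,0,3],[0,0,0],0],[[0,0,4],[0,0,0],0],[[0,0,5],[0,0,0],0],[[0,0,3],[0,0,0],0],[[0,0,0],[0,0,0],0],[[0,0,0],[0,0,0],0]]'
python3 - <<'E'
from h import *
c=cam("wrist"); save(c,"pics/w16.png"); P=cloud(c)
m=near(P,(.6237,-.032),.14,.078,.085);Q=P[m]
print(len(Q),np.median(Q[:,2]),fitaxis(Q))
A=np.c_[Q[:,:2],np.ones(len(Q))];print(np.linalg.lstsq(A,Q[:,2],rcond=None)[0])
q=near(P,(.6195,.0418),.04,.048,.06); print("wedge shoulders",fitaxis(P[q])); print(manip.get_obs()["position"])
E
```

```text
clock: 24.05
position: [0.6241, -0.0322, 0.0885]
ee_rot: [1.0, 0.029, 0.001, 0.0]
ft_force: [0.0, 0.6, -2.9]
grip_width: 0.353
clock: 24.68
position: [0.6249, -0.0321, 0.0894]
ee_rot: [1.0, 0.029, 0.002, 0.0]
ft_force: [-1.6, 0.3, -0.0]
grip_width: 1.0
clock: 25.42
position: [0.6234, -0.032, 0.2426]
ee_rot: [1.0, 0.029, 0.001, 0.0]
ft_force: [0.0, 0.7, -0.6]
grip_width: 0.999
14680 0.08104940451490181 (array([ 0.62445514, -0.03263076]), np.float32(-86.68724), [32.1164436340332, 230.26266479492188])
[ 0.0001705  -0.00248504  0.08088913]
wedge shoulders (array([0.61963171, 0.04200598]), np.float32(3.3354182), [43.54151916503906, 50.054115295410156])
[ 0.62343086 -0.03196508  0.24258925]
```

View pics/w16.png

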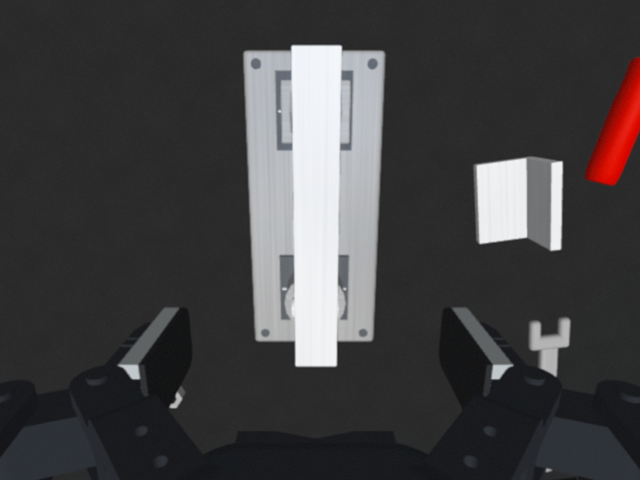

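The bar lies at (317,205) across both supports, sticking out past both: centre (0.6245,-0.0326), top z 0.081, level. Now to the larger brass weight.

```bash
python3 -m pendant '[[[-0.2,5.3,0],[0,0,0],0],[[-0.2,5.3,0],[0,0,0],0],[[-0.2,5.3,0],[0,0,0],0],[[-0.2,5.3,0],[0,0,0],0],[[-0.2,5,0],[0,0,0],0],[[0,0,0],[0,0,0],0],[[0,0,0],[0,0,0],0]]'
cat > wt.py <<'E'
from h import *
import sys
c=cam("wrist"); save(c,"pics/"+sys.argv[1]+".png"); P=cloud(c)
x,y=map(float,sys.argv[2:4])
for z0,z1 in ((.03,.042),(.058,.068)):
    Q=P[near(P,(x,y),.045,z0,z1)]
    (a,b),r=cv2.minEnclosingCircle(np.float32(Q[:,:2]*1000)); print(len(Q),np.median(Q[:,2]).round(4),"circle",a,b,r,fitaxis(Q)[0])
o=manip.get_obs();a=R.from_quat(o["ee_rot"]).as_matrix();print(o["position"],np.degrees(np.arctan2(a[1,0],a[0,0])),a[:,2].round(4))
E
python3 wt.py w17 .613 .30
```

```text
clock: 26.35
position: [0.6089, 0.2346, 0.2326]
ee_rot: [1.0, 0.028, -0.006, 0.001]
ft_force: [0.1, -0.6, -0.4]
grip_width: 0.999
2536 0.0361 circle 619.418212890625 305.3333740234375 24.035226821899414 [0.61954651 0.30545276]
832 0.062 circle 619.4662475585938 305.18927001953125 10.887348175048828 [0.61956677 0.30534744]
[0.60857119 0.234959   0.23264859] 3.1969232778726475 [-0.0123 -0.0025 -0.9999]
```

View pics/w17.png

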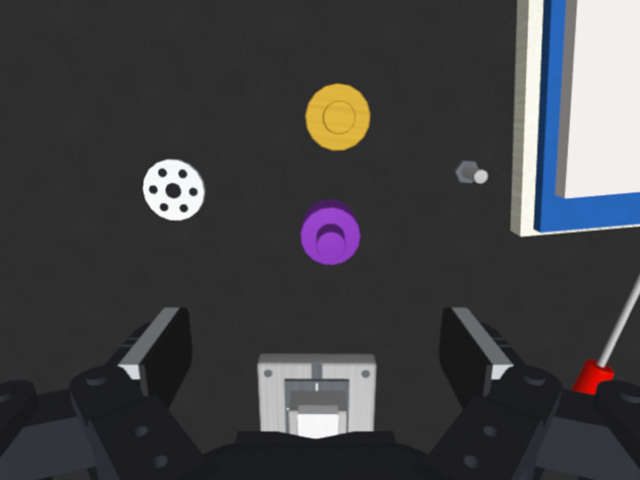

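w17: brass weight (338,117), measured top radius 24 mm, heights 36/62 mm: the larger weight; purple look-alike at (330,235) left alone. It stands at (0.6195,0.3053).

```bash
python3 -m pendant '[[[0.5,3.5,-1],[0.1,-0.7,0],0],[[0.6,3.5,-3],[0,0,0],0],[[0,0,-5],[0,0,0],0],[[0,0,-1],[0,0,0],0],[[0,0,0],[0,0,0],0],[[0,0,0],[0,0,0],0]]'
python3 wt.py w18 .6195 .305
```

```text
clock: 27.15
position: [0.6243, 0.2985, 0.1327]
ee_rot: [1.0, 0.022, 0.002, 0.001]
ft_force: [1.2, 0.6, 0.1]
grip_width: 1.002
3886 0.0361 circle 619.3062744140625 305.490234375 23.97765350341797 [0.61933514 0.30561801]
1516 0.0621 circle 619.3197631835938 305.4354553222656 11.072661399841309 [0.61935529 0.30562976]
[0.62445454 0.29858262 0.13295248] 2.4749963908784625 [ 0.0048 -0.0024 -1.    ]
```

```bash
python3 -c "
import cv2;i=cv2.imread('pics/w18.png');cv2.imwrite('pics/w18c.png',cv2.resize(i[60:420,120:520],None,fx=1.6,fy=1.6))"
```

```text
(no output)
```

View pics/w18c.png

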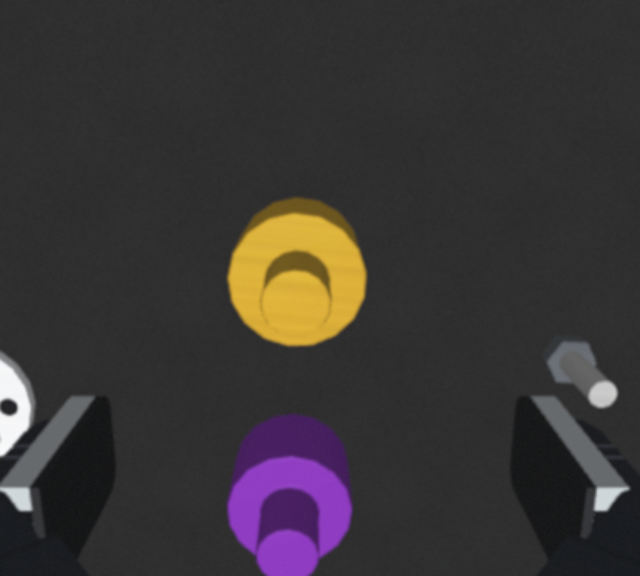

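Enlarged crop: brass weight (297,275) and bolt at (572,360) outside the jaws' footprint; purple (290,510).

```bash
python3 -m pendant '[[[-0.5,0.7,-1],[0.1,0.3,0.8],0],[[0,0,-4],[0,0,0],0],[[0,0,-2],[0,0,0],0],[[0,0,0],[0,0,0],0],[[0,0,0],[0,0,0],0]]'
python3 wt.py w19 .6195 .305
```

```text
clock: 27.82
position: [0.6203, 0.3081, 0.0654]
ee_rot: [1.0, 0.03, 0.002, -0.001]
ft_force: [0.6, -0.2, -0.0]
grip_width: 1.0
6615 0.0362 circle 619.2886352539062 305.84869384765625 23.968643188476562 [0.61906146 0.30718149]
3715 0.0622 circle 619.9005126953125 306.8175048828125 44.834503173828125 [0.61991565 0.30594354]
[0.62022297 0.30809235 0.06543443] 3.3897814702408797 [ 0.0046  0.0031 -1.    ]
```

```bash
python3 -m pendant '[[[-0.1,-0.25,-2],[-0.1,0.2,0],0],[[0,0,-2],[0,0,0],0],[[0,0,-0.2],[0,0,0],0],[[0,0,0],[0,0,0],0]]'
python3 -m pendant '[[[0,0,0],[0,0,0],0],[[0,0,0],[0,0,0],120],[[0,0,0],[0,0,0],255],[[0,0,0],[0,0,0],255],[[0,0,0],[0,0,0],255]]' 60
```

```text
clock: 28.38
position: [0.6195, 0.3054, 0.0213]
ee_rot: [1.0, 0.029, 0.001, -0.001]
ft_force: [0.2, -0.3, 0.3]
grip_width: 1.003
clock: 29.0
position: [0.6199, 0.306, 0.0229]
ee_rot: [1.0, 0.029, 0.002, -0.001]
ft_force: [-0.2, 0.6, -1.3]
grip_width: 0.545
```

```bash
python3 -m pendant '[[[0,0,2],[0,0,0],255],[[0,0,4],[0,0,0],255],[[0,0,5],[0,0,0],255],[[0,0,4],[0,0,0],255],[[0,0,0],[0,0,0],255],[[0,0,0],[0,0,0],255]]'
cat > hw.py <<'E'
from h import *
import sys
o=manip.get_obs(); T=R.from_quat(o["ee_rot"]).as_matrix(); c=cam("wrist"); P=cloud(c); save(c,"pics/"+sys.argv[1]+".png")
L=(P-o["position"])@T
print("tcp",o["position"].round(4),"ang",np.degrees(np.arctan2(T[1,0],T[0,0])).round(2),"z",T[:,2].round(4))
b=(np.abs(L[...,0])<.0215)&(np.abs(L[...,1])<.03)
for a,d in ((-.02,-.006),(-.046,-.034)):
    Q=L[b&(L[...,2]>a)&(L[...,2]<d)]
    if len(Q)>50: print(len(Q),"z",np.median(Q[:,2]).round(4),fitaxis(Q),"tool y range",np.percentile(Q[:,1],[.2,99.8]).round(4))
E
python3 hw.py w20
```

```text
clock: 29.75
position: [0.6171, 0.3038, 0.1767]
ee_rot: [1.0, 0.03, -0.001, 0.0]
ft_force: [0.9, -0.3, -7.1]
grip_width: 0.543
tcp [0.6171 0.3038 0.1767] ang 3.42 z [-1.9e-03 -8.0e-04 -1.0e+00]
11194 z -0.0132 (array([-7.13157654e-06, -3.16757965e-03]), np.float32(-0.26294643), [41.92078399658203, 43.05729293823242]) tool y range [-0.0238  0.0169]
5454 z -0.039 (array([ 5.47885895e-05, -1.71118259e-03]), np.float32(-0.42524853), [20.14227294921875, 42.7053337097168]) tool y range [-0.0115  0.0071]
```

View pics/w20.png

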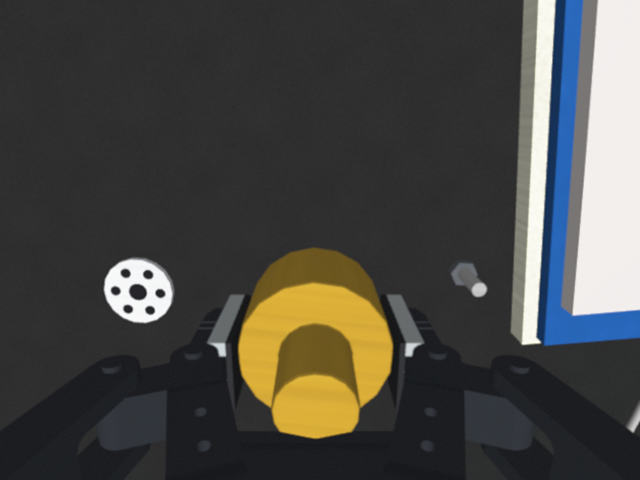

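Weight held centred (image (316,350)). Carrying over the probe axis (0.6235,-0.0473).

```bash
python3 -m pendant '[[[0.1,-5,0],[0,0,0],255],[[0.1,-5,0],[0,0,0],255],[[0.1,-5,0],[0,0,0],255],[[0.1,-5,0],[0,0,0],255],[[0.1,-5,0],[0,0,0],255],[[0.1,-5,0],[0,0,0],255],[[0,-5,0],[0,0,0],255],[[0,0,0],[0,0,0],255],[[0,0,0],[0,0,0],255]]';python3 hw.py w21
```

```text
clock: 30.92
position: [0.613, -0.0583, 0.16]
ee_rot: [0.999, 0.031, -0.013, -0.0]
ft_force: [-1.2, -0.2, -6.7]
grip_width: 0.544
tcp [ 0.613  -0.0583  0.16  ] ang 3.54 z [-2.600e-02 -2.000e-04 -9.997e-01]
11219 z -0.0133 (array([-1.76429749e-06, -2.68031693e-03]), np.float32(89.93809), [42.9920654296875, 43.186519622802734]) tool y range [-0.0238  0.0167]
5474 z -0.0391 (array([ 0.00030302, -0.00211641]), np.float32(-1.9672397), [19.47065544128418, 42.98765563964844]) tool y range [-0.0115  0.0071]
```

```bash
python3 -m pendant '[[[1.05,1.1,-1],[0,-1.5,-0.2],255],[[0,0,-1],[0,0,0],255],[[0,0,0],[0,0,0],255],[[0,0,0],[0,0,0],255]]';python3 hw.py w22
python3 - <<'E'
from h import *
c=cam("wrist");P=cloud(c)
Q=P[near(P,(.6245,-.0326),.14,.075,.085)];print("beam",len(Q),np.median(Q[:,2]),np.percentile(Q[:,1],99.9),Q[Q[:,1]>.03][:,0].mean())
E
```

```text
clock: 31.48
position: [0.6226, -0.0452, 0.1379]
ee_rot: [1.0, 0.031, -0.001, 0.0]
ft_force: [0.4, 0.5, -7.5]
grip_width: 0.543
tcp [ 0.6226 -0.0452  0.1379] ang 3.56 z [-2.9e-03 -5.0e-04 -1.0e+00]
11203 z -0.0132 (array([-2.77156830e-05, -2.80179024e-03]), np.float32(0.706548), [42.85257339477539, 43.112754821777344]) tool y range [-0.0238  0.0167]
5447 z -0.0391 (array([-0.00032076, -0.00227405]), np.float32(2.3259711), [19.303646087646484, 42.90095138549805]) tool y range [-0.0115  0.0071]
beam 19000 0.08091794181754154 0.06886206341708034 0.6194964531329312
```

```bash
python3 -m pendant '[[[0.1,-0.2,-1.5],[0,-0.2,0],255],[[0,0,-1.1],[0,0,0],255],[[0,0,0],[0,0,0],255],[[0,0,0],[0,0,0],255]]';python3 hw.py w23
```

```text
clock: 32.08
position: [0.6234, -0.0483, 0.1099]
ee_rot: [1.0, 0.03, 0.0, 0.0]
ft_force: [-0.9, 0.3, -5.1]
grip_width: 0.543
tcp [ 0.6234 -0.0483  0.1099] ang 3.48 z [ 5.e-04 -9.e-04 -1.e+00]
11216 z -0.0132 (array([ 3.33786011e-07, -2.94378853e-03]), np.float32(-89.99688), [42.998111724853516, 43.018402099609375]) tool y range [-0.0238  0.0168]
5477 z -0.0391 (array([ 1.62315369e-06, -1.67691422e-03]), np.float32(0.03988565), [20.255096435546875, 42.73161315917969]) tool y range [-0.0115  0.007 ]
```

View pics/w23.png

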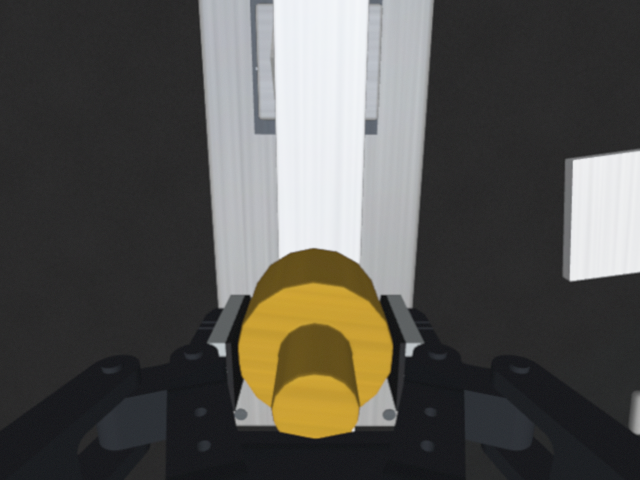

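Weight (316,350) centred over the bar. Lowering the last 6 mm.

```bash
python3 -m pendant '[[[0,0.1,-0.4],[0,0,0],255],[[0,0,-0.1],[0,0,0],255],[[0,0,0],[0,0,0],255]]'
```

```text
clock: 32.5
position: [0.6237, -0.0472, 0.1051]
ee_rot: [1.0, 0.03, 0.001, 0.001]
ft_force: [-1.2, 0.0, -6.0]
grip_width: 0.543
```

```bash
python3 -m pendant '[[[0,0,-0.1],[0,0,0],255],[[0,0,0],[0,0,0],255]]'; python3 -m pendant '[[[0,0,-0.06],[0,0,0],255],[[0,0,0],[0,0,0],255]]'
```

```text
clock: 32.75
position: [0.6238, -0.0471, 0.1042]
ee_rot: [1.0, 0.03, 0.001, 0.001]
ft_force: [0.2, -1.2, -5.3]
grip_width: 0.542
clock: 33.0
position: [0.6239, -0.0471, 0.1038]
ee_rot: [1.0, 0.03, 0.001, 0.001]
ft_force: [-0.2, -0.4, -5.7]
grip_width: 0.548
```

```bash
python3 -m pendant '[[[0,0,0],[0,0,0],150],[[0,0,0],[0,0,0],100],[[0,0,0],[0,0,0],50],[[0,0,0],[0,0,0],0],[[0,0,0],[0,0,0],0]]'; python3 -m pendant '[[[0,0,2],[0,0,0],0],[[0,0,4],[0,0,0],0],[[0,0,5],[0,0,0],0],[[0,-4,3],[0,0,0],0],[[0,-4,0],[0,0,0],0],[[0,0,0],[0,0,0],0],[[0,0,0],[0,0,0],0]]'
cat > fin.py <<'E'
from h import *
import sys
for n in ("wrist","top","scene"):
    c=cam(n);P=cloud(c);save(c,f"pics/fin_{n}{sys.argv[1]}.png")
    for nm,q,r,z0,z1 in (("body",(.6237,-.0473),.04,.112,.123),("knob",(.6237,-.0473),.03,.139,.15),("beam",(.6245,-.0326),.14,.078,.085),("small",(.58,-.288),.03,.036,.05)):
        Q=P[near(P,q,r,z0,z1)]
        if len(Q)>20: print(n,nm,len(Q),np.median(Q,0).round(4),fitaxis(Q))
print(manip.get_obs()["position"],manip.get_obs()["ft_force"])
E
python3 fin.py a
```

```text
clock: 33.62
position: [0.6256, -0.047, 0.1061]
ee_rot: [1.0, 0.03, 0.003, 0.001]
ft_force: [0.1, -0.6, 0.1]
grip_width: 1.0
clock: 34.5
position: [0.6258, -0.1266, 0.2607]
ee_rot: [0.999, 0.032, 0.007, 0.001]
ft_force: [0.0, 0.3, -0.0]
grip_width: 0.996
wrist body 3680 [ 0.6236 -0.0477  0.1168] (array([ 0.62427252, -0.04742615]), np.float32(3.2863243), [47.349639892578125, 47.43889236450195])
wrist knob 1275 [ 0.624  -0.0473  0.1428] (array([ 0.62402991, -0.04722533]), np.float32(-86.28903), [21.082401275634766, 21.099061965942383])
wrist beam 7474 [ 0.6264 -0.0829  0.0809] (array([ 0.62641974, -0.06499647]), np.float32(-86.69913), [31.868179321289062, 165.15542602539062])
wrist small 244 [ 0.585  -0.2935  0.0419] (array([ 0.58459229, -0.294961  ]), np.float32(-87.677086), [15.590405464172363, 15.685175895690918])
top body 273 [ 0.6193 -0.0425  0.1165] (array([ 0.62275739, -0.04309609]), np.float32(0.73745507), [45.23004150390625, 46.37983703613281])
top knob 82 [ 0.6231 -0.0436  0.1421] (array([ 0.62326111, -0.04407911]), np.float32(45.32154), [19.554567337036133, 20.567283630371094])
top beam 1004 [ 0.6227 -0.0027  0.0805] (array([ 0.61972235, -0.02710532]), np.float32(-86.5844), [40.32086181640625, 222.78604125976562])
scene body 254 [ 0.6332 -0.0541  0.1162] (array([ 0.62676855, -0.04857977]), np.float32(61.282204), [43.34689712524414, 47.3400764465332])
scene knob 74 [ 0.6264 -0.0481  0.1424] (array([ 0.62522516, -0.04767984]), np.float32(19.286047), [21.010955810546875, 22.39319610595703])
scene beam 1021 [ 0.6273 -0.0582  0.0802] (array([ 0.62653906, -0.03287505]), np.float32(-86.71431), [40.10223388671875, 229.98928833007812])
scene small 52 [ 0.5855 -0.2969  0.0406] (array([ 0.58442987, -0.29659399]), np.float32(76.09993), [14.684979438781738, 14.799079895019531])
[ 0.62561244 -0.12657631  0.25968047] [-0.23177744 -0.36781644  0.28072213]
```

View pics/fin_wrista.png

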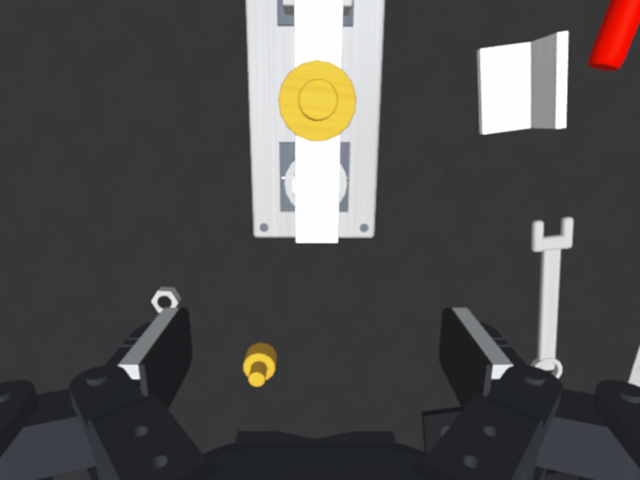

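View pics/fin_scenea.png

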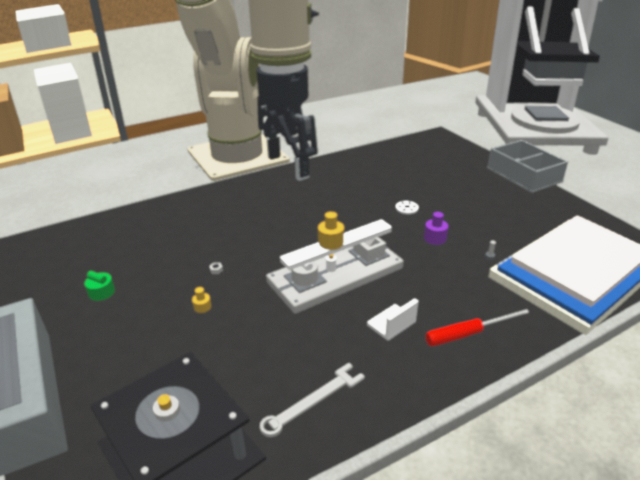

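The wrist view shows the weight at (317,100) on the bar, directly over the probe and within about 1 mm of its axis. The roller is at (316,182), and the small weight at (259,365) has not been touched. The scene view shows everything standing, with the gripper clear. Handing in.

```bash
python3 -c "
from workcell import manip
print(manip.hand_in())"
```

```text
the job is handed in; nothing more can be done
None
```

The bending test is set up and handed in at about 35 s of the 109 s allowed. I stood the roller on the right seat and the wedge on the left seat, laid the bar across both, and set the larger brass weight on the bar above the probe. Everything is released. I saw no sign of a bump to the probe. I did not go near the small weight, and it looks unmoved.

Wrist camera checks:

| Item | Measured | Limit |
|---|---|---|
| Roller from seat centre | about 0.7 mm | 12 mm |
| Wedge from seat centre | about 1.8 mm | 12 mm |
| Ridge and roller angle to plate | within about 1° | 0.2 rad (11°) |
| Bar top height | 0.081 m, level to about 0.15° | – |
| Bar centre from supports' midpoint | about 1 mm | – |
| Weight from probe axis | about 1 mm | 12 mm |

The roller and wedge seat distances are from before the bar was laid. With the bar on, I re-measured only the wedge, and it had not moved. After placing the weight, I confirmed the supports by eye.

**Disagreement:** the top camera put the weight 3–4 mm farther left in y than the wrist camera did. The scene camera agreed with the wrist camera to about 1–3 mm. I put this down to calibration and coarse pixels, and used the wrist readings.

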